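# Fill the gap in the dry-block heater

### The job

The tube block in the heater's well leaves a gap that must be filled for good heat contact. Try the filler blocks from the tray in the gap to find the thickest one that goes in, and leave it in there, pushed fully down and upright. The other two must end standing upright in the tray, and do not knock over the amber bottle beside it.

Things in the scene. Friction and masses are not known exactly. Their poses are not given: they have to be found in the camera images.
- heater: fixed white dry-block heater, 160 mm wide (y), from x = -95 (display) to +215, 80 high. Origin on the table under the centre of its well, z up. Well: 104 (x) x 94 mm (y), floor at z = 38, rim at 80. A tube block lies against the well's +y end, top level with the rim, leaving a gap at the -y wall. Behind the well (x 85 to 206) an open recess with two spare tube blocks, not used
- well_wall (a point): middle of the foot of the well's -y wall, on the well's floor (rim 42 mm above); axes as the heater's. The gap runs from here to +y, 27, 35 or 43 mm wide (not told; the right filler has 3 mm of play in all), and 104 mm along x, centred on x = 0. A filler in it touching this wall has its origin at x = 0, y = half its thickness, z = 0
- tray: fixed flat grey tray, 170 (x) x 270 (y) mm, floor 3 mm thick, rim 12 mm high. Origin: centre of its underside. The fillers stand on it in one row along y in any order, their lengths roughly along x
- filler_32: loose aluminium filler block, 32 mm thick (y), 100 long (x), 42 high; on top a centred lifting bar 44 (x) x 14 (y) x 42 mm high, to be gripped across its 14 mm; 84 mm tall in all. Lowest 4 mm stepped in: 3 mm at each end, 1.5 mm each side. Origin: centre of underside, z up. 0.2 to 0.6 kg. Stands on the tray, 70 to 90 mm (centre to centre) from the next. The three differ in thickness only
- filler_40: loose aluminium filler block, 40 mm thick (y), 100 long (x), 42 high; on top a centred lifting bar 44 (x) x 14 (y) x 42 mm high, to be gripped across its 14 mm; 84 mm tall in all. Lowest 4 mm stepped in: 3 mm at each end, 1.5 mm each side. Origin: centre of underside, z up. 0.2 to 0.6 kg. Stands on the tray, 70 to 90 mm (centre to centre) from the next. The three differ in thickness only
- filler_24: loose aluminium filler block, 24 mm thick (y), 100 long (x), 42 high; on top a centred lifting bar 44 (x) x 14 (y) x 42 mm high, to be gripped across its 14 mm; 84 mm tall in all. Lowest 4 mm stepped in: 3 mm at each end, 1.5 mm each side. Origin: centre of underside, z up. 0.2 to 0.6 kg. Stands on the tray, 70 to 90 mm (centre to centre) from the next. The three differ in thickness only
- tube_block_a: fixed aluminium tube block with 2 x 4 round pockets; one of three, 51, 59 or 67 mm long in y (which is which is not told), 102 mm in x, 42 high. Origin: underside, middle of its +y end face; it runs from there to -y; axes as the heater's. One sits in the heater's well, the other two are stored behind it
- tube_block_b: fixed aluminium tube block with 2 x 4 round pockets; one of three, 51, 59 or 67 mm long in y (which is which is not told), 102 mm in x, 42 high. Origin: underside, middle of its +y end face; it runs from there to -y; axes as the heater's. One sits in the heater's well, the other two are stored behind it
- tube_block_c: fixed aluminium tube block with 2 x 4 round pockets; one of three, 51, 59 or 67 mm long in y (which is which is not told), 102 mm in x, 42 high. Origin: underside, middle of its +y end face; it runs from there to -y; axes as the heater's. One sits in the heater's well, the other two are stored behind it
- bottle: small closed amber bottle, 52 mm diameter, 95 mm tall, standing loose between tray and heater. Origin: centre of its underside
There are look-alikes about, which are no part of the job. Leave any pink or purple look-alike of the filler_24 alone.

How it is judged:
By the outcome, as a careful person would: the job done as asked, in the order asked, and still so for the second after the job is handed in, with the robot touching nothing.
It also fails if it takes over 67 s, if anything falls off the work surface, if the arm or the gripper's body presses on something with over 40 N, if the wrist force passes 120 N, or if a joint passes its speed limit or range.

### The arm

A 7-joint arm with a two-finger parallel gripper is mounted at the origin on the work surface. World frame = base frame: x ahead of the robot, y to its left, z up, the work surface at z = 0. Lengths are in mm, angles in degrees, forces in N, time in s.
With the tool pointing down it reaches from about 350 to 900 mm from the base axis. Payload 8.1 kg.
Tool frame: the origin (TCP) lies between the finger pads; the fingertips stand r.tip_reach ahead of it and the grasp point (between the pads) lies 11 mm behind it (r.tip_reach is the distance from the TCP to the fingertips, in mm); z points along the fingers, y is the direction in which the jaws open and shut (so a half turn about z gives the same grasp; the last joint's range is limited). The gripper opens to 92 mm and grips with 3 to 60 N. Pads are 19 mm wide; open, the fingers measure 130 mm over their backs; the gripper's body (75 mm by 190 mm) begins 47 mm behind the grasp point.
Start: joints at [-5.879, 24.895, 1.432, 90.138, -0.665, 64.973, -4.303], TCP at [625.013, -0.027, 234.742] pointing down, gripper open.
Joint ranges: [-149.89, 149.89], [-25.12, 119.58], [-72.63, 75.52], [4.76, 147.25], [-75.54, 255.54], [6.69, 114.76], [-157.13, 157.13]. Speed limits (degrees/s): [127.2, 127.2, 172.46, 172.46, 180, 180, 180].

### API

Orientations are given as a 3x3 rotation matrix whose columns are the frame's x, y, z axes.
In Python, from cell import r, get_image gives the robot as it stands.
- The arm moves only by the tool carry_out, never from a script. Its argument "moves" is a list of rows, each a list of 7 numbers: the shift along the tool's x, y, z in cm, then the turn, a rotation vector about the tool's x, y, z in rad, then the finger opening in cm, from 0 to 9.18. A call has 1 to 10 rows; each row shifts and turns the pose as measured when the row begins, along the tool's axes as they then stand; what a row does not reach is not made up. A row lasts 1/12 s, in which the tool goes at most 41.7 mm and 7.16 degrees, less where a joint would pass 70% of its speed; a pose out of reach is approached as far as the arm can. A call is refused whole if a number of a shift passes 4.17 or a number of a turn 0.125, either way. A call with a gripper value outside its range is refused whole. The fingers move at their own pace and stop on an object; "newtons" is the grip in N (left out, the last holds). Time passes only in rows, so rows that do not move let the fingers close. It gives the time, the measured TCP pose, the force and the opening at its end, in the units of the state.
- r.sense(): the state, without advancing time (a new reading comes with each control period).
- get_image(name): name is "scene" or "side" or "wrist"; returns a dict with "color" (384x512x3 uint8, red, green, blue), "z_map" (384x512 float32, mm along the optical axis (not along the pixel's ray), 0 where there is no reading), "mtx" (3x3 intrinsics, pixels), "position" and "rotation" of the camera in the world. Camera axes: x right, y up, looking along -z (the intrinsics and any distortion apply to the point x, -y, -z); pixel columns grow to the right and rows downward; lengths in mm; the calibration is good to about 2 mm. A picture is of the moment at which its call begins.
- r.sign_off(): hands the job in, once; it reports no verdict.
The state is a dict: "time_s": time; "joint_positions": joint angles; "joint_vel": joint speeds; "joint_efforts": joint torques, N m; "tool_pos": TCP position; "eef_rot": TCP orientation; "contact_force": force on the tool from outside, world axes, zero at the start; "ft_torque": the same for the moment, N m; "gripper_width": opening from 0.0 (shut) to 1.0 (fully open).
Only numpy, scipy, OpenCV 4.12 (cv2) and the standard library are available. Lean on these libraries where they do the work, as an engineer would, in place of code of your own. Each camera call takes 0.05 s, during which the arm holds its last target. There are 200 camera calls.

## Working session

There is one attempt and no reset: what is moved stays moved. The work goes in short steps, Python scripts to look and compute and a tool call to move; the robot and the scene stay as the last step left them, time stands still between calls to the robot, and variables do not carry over. Pictures are saved under pics/ and viewed, about 8 in all and at most 12, crops included, and the job is handed in when it is done.

Besides the shell and the picture viewer there is one more tool, called as name(argument=value, ...), one argument or row to a line, values as JSON. carry_out: Moves the arm, as the interface text tells. Its arguments: {"type":"object","properties":{"moves":{"type":"array"},"newtons":{"type":"number"}},"required":["moves"]}

```bash
ls; mkdir -p pics
cat > h.py <<'E'
import numpy as np, cv2
from cell import r, get_image
def pts(im):
    "world point per pixel from z_map"
    z=im["z_map"]; h,w=z.shape; u,v=np.meshgrid(np.arange(w),np.arange(h)); K=im["mtx"]
    c=np.stack([(u-K[0,2])/K[0,0]*z,-(v-K[1,2])/K[1,1]*z,-z],-1)
    return c@np.array(im["rotation"]).T+np.array(im["position"])
def save(n,a): cv2.imwrite(f"pics/{n}.png",cv2.cvtColor(a,cv2.COLOR_RGB2BGR))
E
python3 - <<'E'
from h import *
a=[get_image(n) for n in("scene","wrist")]
for i,n in zip(a,("scene","wrist")):
    np.savez(n,**i); print(n,i["position"],np.round(i["rotation"],3).tolist(),i["mtx"].tolist(),[k for k in i])
save("a",a[0]["color"]);save("b",a[1]["color"])
s=r.sense();print(s["tool_pos"],s["eef_rot"],s["time_s"],r.tip_reach,s["gripper_width"])
E
```

```text
pics
scene [1066.99261582  -98.15297364  868.36542055] [[0.164, -0.82, 0.549], [0.986, 0.129, -0.102], [0.013, 0.558, 0.83]] [[356.9563580340255, 0.0, 252.79308060401138], [0.0, 356.9563580340255, 189.41241892200233], [0.0, 0.0, 1.0]] ['color', 'z_map', 'mtx', 'position', 'rotation']
wrist [625.06319879  81.57681519 383.72290032] [[1.0, 0.001, 0.001], [-0.001, 0.954, 0.3], [-0.001, -0.3, 0.954]] [[319.8755992913646, 0.0, 250.37464050874019], [0.0, 319.8755992913646, 191.96892577227584], [0.0, 0.0, 1.0]] ['color', 'z_map', 'mtx', 'position', 'rotation']
[ 6.24543133e+02 -2.83148670e-02  2.34020851e+02] [[ 4.02305090e-05  9.99998995e-01 -1.41687143e-03]
 [ 9.99999991e-01 -4.04130187e-05 -1.28783377e-04]
 [-1.28840508e-04 -1.41686624e-03 -9.99998988e-01]] 0.1 8.0 0.997929488006261
```

View pics/a.png

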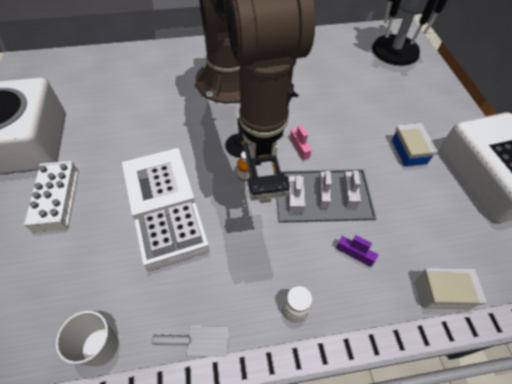

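View pics/b.png

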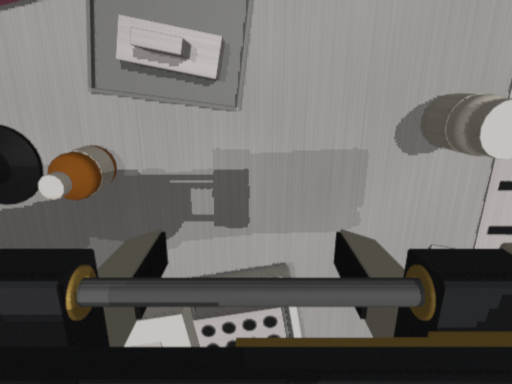

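The scene view shows the heater at px (165,205), its gap on the left of the in-well block at (160,182). The tray is at (325,195) with three bars at (297,190), (326,187) and (354,187), and the amber bottle is at (243,165). Pink and purple decoys are at (300,140) and (358,248). The wrist view shows the first filler and the bottle. Next I'll measure these.

Run:
```python
from h import *
im=dict(np.load("scene.npz"));P=pts(im)
def blobs(m,mn=12):
    n,l,st,c=cv2.connectedComponentsWithStats(m.astype(np.uint8))
    for i in range(1,n):
        if st[i,4]<mn: continue
        q=P[l==i]; R=cv2.minAreaRect(q[:,:2].astype(np.float32))
        print(np.round(c[i]),st[i,4],"med",np.round(np.median(q,0),1),"rect",np.round(R[0],1),np.round(R[1],1),round(R[2],1))
box=np.zeros(P.shape[:2],bool); box[160:225,272:380]=1
print("bars");blobs(box&(P[...,2]>78)&(P[...,2]<95))
print("blocktops");blobs(box&(P[...,2]>38)&(P[...,2]<52))
print("tray");blobs(box&(P[...,2]>1)&(P[...,2]<16),200)
hb=np.zeros_like(box); hb[145:275,118:215]=1
print("heater top");blobs(hb&(P[...,2]>72)&(P[...,2]<90),30)
print("gap");blobs(hb&(P[...,2]>25)&(P[...,2]<60))
hsv=cv2.cvtColor(im["color"],cv2.COLOR_RGB2HSV)
print("bottle");blobs((hsv[...,0]>5)&(hsv[...,0]<20)&(hsv[...,1]>150)&(np.arange(512)[None]>225)&(np.arange(512)[None]<262))
c=im["color"][140:275,110:390];save("c",cv2.resize(c,(784,378),interpolation=cv2.INTER_CUBIC))
w=dict(np.load("wrist.npz"));P=pts(w)
b=np.zeros(P.shape[:2],bool);b[0:110,90:250]=1
print("wrist bar");blobs(b&(P[...,2]>78)&(P[...,2]<95));print("top");blobs(b&(P[...,2]>38)&(P[...,2]<52))
```

```text
bars
[327. 178.] 86 med [544.8 203.4  86.8] rect [541.8 204.6] [14.  46.7] 75.4
[356. 178.] 86 med [556.7 279.7  86.7] rect [553.4 281.3] [15.2 45.2] 77.5
[298. 182.] 80 med [545.5 120.2  86.9] rect [545.6 120.3] [13.4 43.6] 76.8
blocktops
[324. 191.] 169 med [565.5 198.1  45. ] rect [543.  204.4] [ 24.  100.8] 77.2
[351. 189.] 241 med [572.7 273.6  44.9] rect [553.6 280.9] [32.9 99.1] 79.0
[296. 194.] 322 med [562.8 115.9  45.1] rect [544.7 121.4] [ 40.1 100.8] 79.2
tray
[328. 198.] 3216 med [571.6 219.1   3.7] rect [529.5 221. ] [325.1 226.4] 80.7
heater top
[157. 192.] 3833 med [ 505.2 -249.8   80.1] rect [ 525.9 -244.5] [295.3 160.2] 10.2
[184. 223.] 880 med [ 617.8 -188.1   80.3] rect [ 612.9 -188.6] [104.6  59.1] 10.2
gap
[145. 186.] 254 med [ 462.3 -292.8   39.3] rect [ 471.2 -289.6] [86.9 24.7] 10.0
[168. 243.] 1564 med [ 665.6 -233.2   47.9] rect [ 623.4 -227. ] [134.6 160.7] 10.4
bottle
[242. 166.] 90 med [451.7 -16.1  65.2] rect [536.3 -17.3] [ 24.3 209.7] 88.6
wrist bar
[157.  40.] 989 med [545.2 122.9  86.5] rect [544.7 123.2] [14.2 44.3] 79.1
top
[171.  47.] 3432 med [551.1 120.1  44.6] rect [544.2 123.4] [ 40.1 101.2] 79.2
```

View pics/c.png

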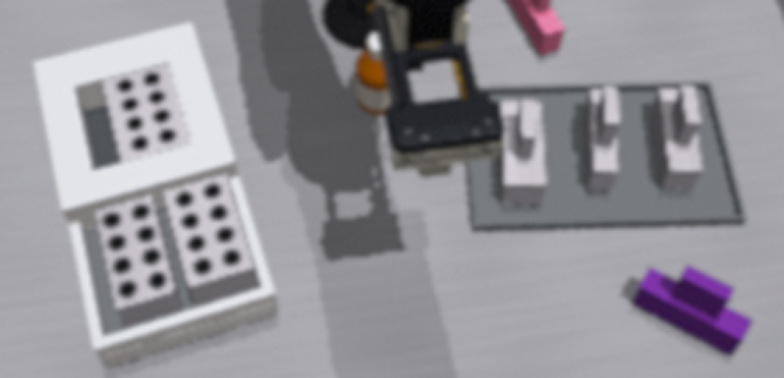

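Depth is clean: filler_40 is at y≈122, 24 at y≈204 and 32 at y≈281, each about -11° in yaw, and the heater's yaw is 10.2°. Next I'll profile the gap and locate the bottle.

Run:
```python
from h import *
im=dict(np.load("scene.npz"));P=pts(im)
a=np.radians(10.2);X=np.array([np.cos(a),np.sin(a)]);Y=np.array([-X[1],X[0]])
hb=np.zeros(P.shape[:2],bool); hb[140:280,115:220]=1
q=P[hb&(P[...,2]>72)&(P[...,2]<90)];x=q[:,:2]@X;y=q[:,:2]@Y
print("top x",x.min(),x.max(),"y",y.min(),y.max())
h0x=x.min()+95;h0y=(y.min()+y.max())/2
print("origin",X*h0x+Y*h0y)
q=P[hb];x=q[:,:2]@X-h0x;y=q[:,:2]@Y-h0y
for xr in((-30,-20),(0,10),(30,40),(100,110),(140,150),(180,190)):
    m=(abs(x-sum(xr)/2)<5)&(abs(y)<90);o=np.argsort(y[m]);print(xr," ".join(f"{u:.0f}:{v:.0f}" for u,v in zip(y[m][o],q[m][o][:,2])))
col=im["color"].astype(int);m=(col[...,0]>150)&(col[...,0]-col[...,2]>80);m[:,:230]=0;m[:,260:]=0;m[:140]=0;m[190:]=0
b=P[m];print("bottle",np.round(np.median(b,0)),np.round(b[:,:].min(0)),np.round(b.max(0)))
w=dict(np.load("wrist.npz"));P=pts(w);b=P[140:205,40:118].reshape(-1,3);b=b[b[:,2]>15];print("bottle wrist",np.percentile(b,[2,50,98],axis=0).round())
b=b[b[:,2]>86];print(b.mean(0),b.min(0),b.max(0))
```

```text
top x 326.6562644700518 622.1235584069877 y -413.8956090281018 -253.64294769146585
origin [ 474.09768955 -253.82536774]
(-30, -20) -80:80 -79:80 -77:81 -77:80 -76:80 -75:79 -74:81 -73:77 -72:79 -71:79 -70:80 -69:80 -68:82 -67:79 -66:81 -66:82 -65:81 -65:78 -64:80 -63:81 -63:80 -61:80 -61:81 -61:78 -58:77 -58:83 -56:82 -55:80 -55:80 -53:80 -53:81 -52:83 -51:79 -50:80 -50:81 -49:82 -48:80 -47:62 -47:37 -47:57 -47:82 -47:51 -47:71 -46:39 -45:39 -44:40 -42:38 -41:39 -41:40 -39:39 -38:38 -38:38 -36:38 -35:41 -35:39 -34:37 -33:41 -32:41 -32:40 -31:37 -30:38 -30:39 -28:37 -27:40 -24:40 -24:39 -19:82 -18:81 -17:81 -17:80 -15:81 -15:78 -14:80 -13:79 -12:82 -12:79 -9:80 -9:80 -7:82 -6:81 -4:80 -4:80 -3:83 -2:81 -1:80 -0:83 1:80 2:82 3:82 4:79 5:78 5:81 6:78 7:78 8:82 9:80 10:79 10:80 12:80 12:78 13:82 14:79 15:81 16:82 16:81 18:79 18:81 19:81 20:80 21:79 22:79 22:82 23:81 24:82 26:81 27:82 27:80 29:76 29:81 30:82 31:83 31:79 32:80 33:78 34:79 35:81 36:82 37:80 38:80 39:80 40:80 40:80 41:80 42:80 43:79 44:81 45:81 46:78 46:80 47:81 48:81 49:78 50:82 51:78 52:81 52:78 54:80 55:79 56:79 57:78 58:
[... 4864 characters left out ...]
27:79 28:80 28:80 29:79 29:80 30:79 31:77 32:79 32:80 33:80 34:78 35:81 36:80 36:82 37:83 38:79 38:80 39:83 39:79 40:82 41:82 42:80 42:79 43:79 44:80 45:79 46:80 46:79 47:78 48:80 48:78 48:84 49:82 49:78 50:79 51:82 51:80 52:79 53:81 53:82 54:81 54:80 55:80 56:83 56:79 57:80 57:81 58:79 59:79 60:82 60:82 61:80 62:80 63:81 63:82 64:80 64:79 65:80 66:82 66:78 67:81 68:80 68:79 71:38 71:52 72:55 73:54 73:56 74:56 75:57 76:54 77:55 77:57 78:56 79:56 79:55 80:56 82:-1 83:1 84:-0 85:0 86:1 86:2 88:-1 88:2 89:1
  return _methods._mean(a, axis=axis, dtype=dtype,
  ret = um.true_divide(
Traceback (most recent call last):
ValueError: zero-size array to reduction operation minimum which has no identity
```

The heater profile settles it. The gap runs from y=-47 to -20, and the spares measure 51 and 59, so the well holds the 67 mm block. That makes the gap 27 mm and filler_24 the right one; 32 and 40 cannot fit. I'll move over filler_24 and turn the jaws across its bar.

carry_out(
  moves=[
    [3.4,-1.37,0,0,0,0,9],
    [3.4,-1.37,0,0,0,0,8],
    [3.4,-1.37,0,0,0,0,7],
    [3.4,-1.37,0,0,0,0,6],
    [3.4,-1.37,0,0,0,0,5],
    [3.4,-1.37,0,0,0,0,4.5],
    [0,0,0,0,0,-0.12,4.5],
    [0,0,0,0,0,-0.12,4.5],
    [0,0,0,0,0,-0.12,4.5],
    [0,0,0,0,0,-0.12,4.5],
  ],
)

```text
time_s: 0.93
tool_pos: [535.5, 212.8, 228.9]
eef_rot: [[-0.464, 0.886, -0.009], [0.886, 0.464, -0.004], [0.0, -0.01, -1.0]]
contact_force: [0.2, -1.2, 0.2]
gripper_width: 0.496
```

carry_out(
  moves=[
    [0,0,0,0,0,-0.12,4.5],
    [0,0,0,0,0,-0.12,4.5],
    [0,0,0,0,0,-0.12,4.5],
    [0,0,0,0,0,-0.12,4.5],
    [0,0,0,0,0,-0.12,4.5],
    [0,0,0,0,0,-0.12,4.5],
    [0,0,0,0,0,-0.12,4.5],
    [0,0,0,0,0,-0.03,4.5],
    [0,0,0,0,0,0,4.5],
    [0,0,0,0,0,0,4.5],
  ],
)

```text
time_s: 1.77
tool_pos: [532.4, 212.1, 224.8]
eef_rot: [[-0.984, 0.176, -0.017], [0.176, 0.984, -0.007], [0.015, -0.01, -1.0]]
contact_force: [0.0, 0.3, 0.1]
gripper_width: 0.491
```

```bash
cat >> h.py <<'E'
def rects(im,box,lo,hi,mn=150):
    P=pts(im);m=np.zeros(P.shape[:2],bool);m[box[0]:box[1],box[2]:box[3]]=1
    m&=(P[...,2]>lo)&(P[...,2]<hi)
    n,l,st,c=cv2.connectedComponentsWithStats(m.astype(np.uint8))
    for i in range(1,n):
        if st[i,4]>=mn:
            q=P[l==i];R=cv2.minAreaRect(q[:,:2].astype(np.float32))
            print(np.round(c[i]),st[i,4],"z",round(float(np.median(q[:,2])),1),"c",np.round(R[0],1),np.round(R[1],1),round(R[2],1))
def step(goal,yaw):
    "tool shift (cm) and tool-z turn (rad) to put TCP at goal with jaw (tool y) at world angle yaw; also tilt"
    s=r.sense();R=np.array(s["eef_rot"]);p=np.array(s["tool_pos"])
    y=np.degrees(np.arctan2(R[1,1],R[0,1]))
    from scipy.spatial.transform import Rotation as Q
    w=np.radians(yaw);y_=np.array([np.cos(w),np.sin(w),0]);z_=np.array([0,0,-1.]);G=np.stack([np.cross(y_,z_),y_,z_],1)
    print("t",s["time_s"],"tcp",p.round(1),"yaw",y.round(2),"F",np.round(s["contact_force"],1),"w",round(s["gripper_width"]*91.8,1))
    print("shift cm",(R.T@(np.array(goal)-p)/10).round(2),"rot",Q.from_matrix(R.T@G).as_rotvec().round(3))
E
python3 - <<'E'
from h import *
im=get_image("wrist");save("d",im["color"]);np.savez("wrist2",**im)
print("bars");rects(im,(0,384,0,512),78,95);print("tops");rects(im,(0,384,0,512),38,52)
step((542.5,204.4,150),77.2)
E
```

```text
bars
[184.   7.] 271 z 83.4 c [374.3 183.5] [13.  14.1] 11.2
[  5. 123.] 283 z 86.5 c [437.    3.8] [10.4 23.8] 79.4
[328. 190.] 766 z 86.5 c [551.9 282.7] [14.4 43.9] 78.4
[247. 193.] 670 z 86.6 c [541.3 206.2] [13.9 44. ] 77.0
[164. 209.] 740 z 86.5 c [543.8 123.1] [14.3 44.6] 79.2
tops
[200.  33.] 1038 z 41.7 c [385.2 186. ] [46.1 24. ] 12.3
[ 45. 116.] 466 z 45.1 c [435.7   9. ] [27.3 52.5] 88.1
[318. 173.] 1847 z 44.6 c [552.1 282.7] [ 32.4 100.1] 78.4
[249. 174.] 1270 z 44.7 c [541.5 206.2] [ 24.  100.3] 76.9
[176. 188.] 2143 z 44.7 c [543.3 123.2] [40.3 99.7] 79.2
[285. 317.] 680 z 41.9 c [723.1 222.2] [61.6 24.9] 49.3
t 1.8167 tcp [532.4 212.1 224.7] yaw 79.86 F [-0.3 -0.8  0.6] w 45.2
shift cm [-1.25 -0.5   7.46] rot [-0.011 -0.015  0.046]
```

View pics/d.png

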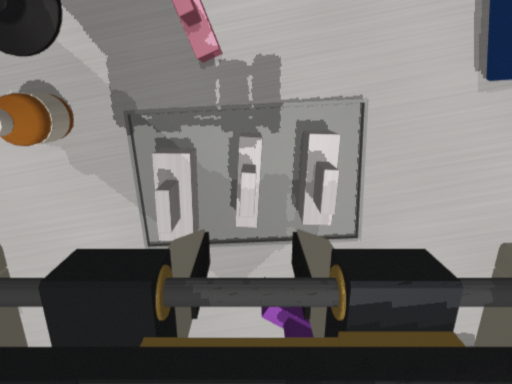

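Picture shows filler_24's bar at px (247,193), block 24 mm thick, centred at (541.4, 206.2) with the jaw at 77°. The jaws straddle it, so I'm aligning and descending partway.

carry_out(
  moves=[
    [-0.5,-0.2,2,-0.011,-0.015,0.025,4.5],
    [-0.5,-0.2,3,0,0,0.025,4.5],
    [0,0,3,0,0,0,4.5],
    [0,0,0,0,0,0,4.5],
    [0,0,0,0,0,0,4.5],
  ],
)

```text
time_s: 2.23
tool_pos: [542.8, 207.0, 144.3]
eef_rot: [[-0.972, 0.234, 0.005], [0.234, 0.972, 0.002], [-0.004, 0.003, -1.0]]
contact_force: [-0.2, 0.1, -0.2]
gripper_width: 0.487
```

Run:
```python
from h import *
step((541.4,206.2,59),77)
```

```text
t 2.2333 tcp [542.8 207.  144.3] yaw 76.45 F [-0.2  0.1 -0.2] w 44.7
shift cm [ 0.15 -0.14  8.53] rot [ 0.003  0.004 -0.01 ]
```

carry_out(
  moves=[
    [0.1,-0.1,2.5,0.003,0.004,-0.01,4.5],
    [0,0,2.5,0,0,0,4.5],
    [0,0,2,0,0,0,4.5],
    [0,0,1,0,0,0,4.5],
    [0,0,0,0,0,0,4.5],
    [0,0,0,0,0,0,4.5],
  ],
)

```text
time_s: 2.73
tool_pos: [546.7, 209.8, 71.1]
eef_rot: [[-0.974, 0.227, 0.01], [0.227, 0.974, 0.004], [-0.009, 0.006, -1.0]]
contact_force: [-0.4, 0.1, 0.8]
gripper_width: 0.489
```

Run:
```python
from h import *
step((541.4,206.2,59),77)
```

```text
t 2.7333 tcp [546.7 209.8  71.1] yaw 76.9 F [-0.4  0.1  0.8] w 44.9
shift cm [ 0.45 -0.47  1.21] rot [ 0.006  0.009 -0.002]
```

carry_out(
  moves=[
    [0.45,-0.47,0,0.006,0.009,0,4.5],
    [0,0,0.6,0,0,0,4.5],
    [0,0,0.6,0,0,0,4.5],
    [0,0,0,0,0,0,4.5],
  ],
)

```text
time_s: 3.07
tool_pos: [543.5, 207.2, 63.3]
eef_rot: [[-0.974, 0.227, 0.005], [0.227, 0.974, 0.003], [-0.004, 0.004, -1.0]]
contact_force: [-0.1, 0.2, 0.1]
gripper_width: 0.488
```

Run:
```python
from h import *
step((541.4,206.2,59),77)
```

```text
t 3.0667 tcp [543.5 207.2  63.3] yaw 76.87 F [-0.1  0.2  0.1] w 44.8
shift cm [ 0.18 -0.15  0.43] rot [ 0.004  0.004 -0.002]
```

carry_out(
  moves=[
    [0.2,-0.16,0.25,0.005,0.005,0,4.5],
    [0.05,-0.05,0.25,0.002,0.002,0,4.5],
    [0,0,0,0,0,0,1],
    [0,0,0,0,0,0,1],
    [0,0,0,0,0,0,1],
    [0,0,0,0,0,0,1],
    [0,0,0,0,0,0,1],
    [0,0,0,0,0,0,1],
  ],
  newtons=45,
)

```text
time_s: 3.73
tool_pos: [540.5, 205.8, 58.2]
eef_rot: [[-0.974, 0.227, -0.004], [0.227, 0.974, -0.003], [0.003, -0.004, -1.0]]
contact_force: [0.4, 0.3, -1.9]
gripper_width: 0.145
```

Run:
```python
from h import *
step((541.4,206.2,59),77)
```

```text
t 3.7333 tcp [540.5 205.8  58.2] yaw 76.86 F [ 0.4  0.3 -1.9] w 13.3
shift cm [-0.07  0.06 -0.08] rot [-0.004 -0.003 -0.002]
```

carry_out(
  moves=[
    [0,0,-2,0,0,0,1],
    [0,0,-4,0,0,0,1],
    [0,0,-4,0,0,0,1],
    [0,0,-4,0,0,0,1],
    [0,0,-3,0,0,0,1],
    [-0.4,-2,0,0,0,0,1],
    [-0.4,-3,0,0,0,0,1],
    [-0.4,-3,0,0,0,0,1],
    [-0.4,-3,0,0,0,0,1],
    [-0.4,-3,0,0,0,0,1],
  ],
)

```text
time_s: 4.57
tool_pos: [524.6, 68.8, 233.6]
eef_rot: [[-0.977, 0.212, -0.012], [0.212, 0.977, -0.001], [0.012, -0.004, -1.0]]
contact_force: [0.3, -0.8, -3.2]
gripper_width: 0.154
```

Run:
```python
from h import *
step((480,-287,225),77)
```

```text
t 4.5667 tcp [524.6  68.8 233.6] yaw 77.74 F [ 0.3 -0.8 -3.2] w 14.1
shift cm [ -3.21 -35.72   0.95] rot [-0.004 -0.012  0.013]
```

carry_out(
  moves=[
    [-1.05,-3.3,0,0,0,0,1],
    [-1.05,-3.3,0,0,0,0,1],
    [-1.05,-3.3,0,0,0,0,1],
    [-1.05,-3.3,0,0,0,0,1],
    [-1.05,-3.3,0,0,0,0,1],
    [-1.05,-3.3,0,0,0,0,1],
    [-1.05,-3.3,0,0,0,0,1],
    [-1.05,-3.3,0,0,0,0,1],
    [-1.05,-3.3,0,0,0,0,1],
    [-1.05,-3.3,0,0,0,0,1],
  ],
)

```text
time_s: 5.4
tool_pos: [550.3, -290.4, 229.7]
eef_rot: [[-0.978, 0.207, -0.022], [0.207, 0.978, 0.001], [0.021, -0.004, -1.0]]
contact_force: [0.5, 0.3, -3.8]
gripper_width: 0.149
```

carry_out(
  moves=[
    [0,0,0,0,0,-0.1,1],
    [0,0,0,0,0,-0.1,1],
    [0,0,0,0,0,-0.1,1],
    [0,0,0,0,0,-0.1,1],
    [0,0,0,0,0,0,1],
    [0,0,0,0,0,0,1],
    [0,0,0,0,0,0,1],
  ],
)

```text
time_s: 5.98
tool_pos: [543.8, -304.1, 223.8]
eef_rot: [[-0.982, -0.185, -0.033], [-0.185, 0.983, -0.001], [0.032, 0.005, -0.999]]
contact_force: [0.6, 0.7, -3.0]
gripper_width: 0.151
```

Run:
```python
from h import *
im=get_image("wrist");save("e",im["color"]);np.savez("wrist3",**im)
P=pts(im)
a=np.radians(10.2);X=np.array([np.cos(a),np.sin(a)]);Y=np.array([-X[1],X[0]])
D=P[...,:2]-np.array([474.1,-253.8]);x=D@X;y=D@Y;z=P[...,2]
m=(z>74)&(z<86)
# raised edges: heater top outer corners and gap edges per slice
for x0 in(-80,-40,-20,0,20,40):
    s=(abs(x-x0)<4)&(abs(y)<95);t=s&m;f=s&(z>30)&(z<50)
    yl=y[t&(y<-35)];yr=y[t&(y>-30)]
    print(x0,"outer",yl.min().round(1) if yl.size else 0,"wall",yl.max().round(1) if yl.size else 0,"block",yr.min().round(1) if yr.size else 0,"out+",yr.max().round(1) if yr.size else 0,"floor",f.sum(),(y[f].min().round(1),y[f].max().round(1)) if f.any() else 0)
for y0 in(-60,-40,-34,-28,0,60):
    s=(abs(y-y0)<2.5)&(x>-120)&(x<100);t=s&m;f=s&(z>30)&(z<50)
    xa=x[t&(x<-30)];xb=x[t&(x>30)];print(y0,"x",xa.min().round(1) if xa.size else 0,xa.max().round(1) if xa.size else 0,xb.min().round(1) if xb.size else 0,"floor",(x[f].min().round(1),x[f].max().round(1)) if f.any() else 0)
step((480,-287,225),100.2)
```

```text
-80 outer -78.5 wall -35.4 block -30.0 out+ 81.0 floor 0 0
-40 outer -78.8 wall -46.4 block -19.3 out+ 81.1 floor 217 (np.float64(-43.3), np.float64(-18.9))
-20 outer -79.0 wall -46.9 block -19.4 out+ 80.9 floor 213 (np.float64(-43.8), np.float64(-19.0))
0 outer -79.2 wall -46.4 block -19.3 out+ 81.0 floor 200 (np.float64(-43.3), np.float64(-19.0))
20 outer -78.4 wall -47.0 block -19.3 out+ 81.0 floor 181 (np.float64(-43.8), np.float64(-19.0))
40 outer 0 wall 0 block -19.4 out+ 80.6 floor 129 (np.float64(-37.1), np.float64(-19.1))
-60 x -92.2 -30.5 0 floor 0
-40 x -92.5 -49.2 54.5 floor (np.float64(-49.5), np.float64(34.9))
-34 x -92.4 -49.2 54.3 floor (np.float64(-49.4), np.float64(54.8))
-28 x -92.3 -49.3 54.5 floor (np.float64(-49.4), np.float64(55.0))
0 x -92.1 -30.1 30.1 floor 0
60 x -92.3 -30.5 30.7 floor 0
t 6.0333 tcp [ 543.8 -304.   223.8] yaw 100.66 F [-0.  -0.1 -3.5] w 14.0
shift cm [5.96 2.85 0.08] rot [ 0.005 -0.032  0.008]
```

View pics/e.png

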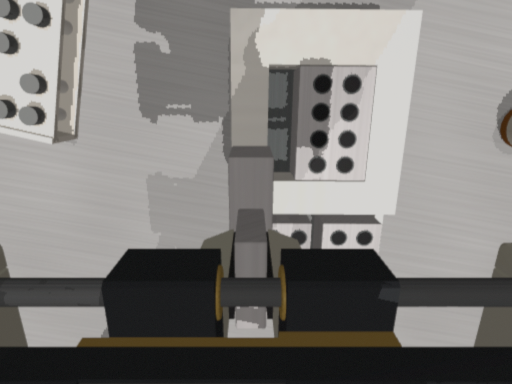

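The wrist view from the side shows the gap at px (280,120), 27.2 mm wide, with its centre at (482.4, -285.6). Filler_24 is held upright at px (250,200). I'm moving over the gap and descending.

carry_out(
  moves=[
    [1.9,1,0,0.005,-0.032,0.008,1],
    [1.9,1,0,0,0,0,1],
    [1.9,1,0,0,0,0,1],
    [0,0,2,0,0,0,1],
    [0,0,2,0,0,0,1],
    [0,0,2,0,0,0,1],
    [0,0,0,0,0,0,1],
    [0,0,0,0,0,0,1],
  ],
)

```text
time_s: 6.7
tool_pos: [481.1, -281.5, 164.1]
eef_rot: [[-0.987, -0.163, 0.004], [-0.163, 0.987, -0.001], [-0.004, -0.002, -1.0]]
contact_force: [0.1, -0.4, -3.5]
gripper_width: 0.146
```

Run:
```python
from h import *
step((481.6,-285.7,145),100.2)
```

```text
t 6.7 tcp [ 481.1 -281.5  164.1] yaw 99.36 F [ 0.1 -0.4 -3.5] w 13.4
shift cm [ 0.02 -0.42  1.91] rot [-0.002  0.004 -0.015]
```

carry_out(
  moves=[
    [0,-0.4,0.8,-0.002,0.004,-0.015,1],
    [0,0,0.8,0,0,0,1],
    [0,0,0,0,0,0,1],
    [0,0,0,0,0,0,1],
  ],
)

```text
time_s: 7.03
tool_pos: [484.0, -286.3, 149.6]
eef_rot: [[-0.984, -0.178, 0.003], [-0.178, 0.984, -0.002], [-0.003, -0.002, -1.0]]
contact_force: [0.6, 0.1, -3.4]
gripper_width: 0.147
```

Run:
```python
from h import *
step((481.6,-285.7,141),100.2)
im=get_image("wrist");rects(im,(0,384,150,350),122,138,60)
im=get_image("scene");P=pts(im)
c=im["color"][125:275,95:235];save("f",cv2.resize(c,(700,750),interpolation=cv2.INTER_CUBIC)[:600])
```

```text
t 7.0333 tcp [ 484.  -286.3  149.6] yaw 100.24 F [ 0.6  0.1 -3.4] w 13.5
shift cm [0.22 0.1  0.86] rot [-0.002  0.003  0.001]
[251. 184.] 2872 z 135.8 c [ 456.2 -291.2] [42.1 24.1] 10.2
```

View pics/f.png

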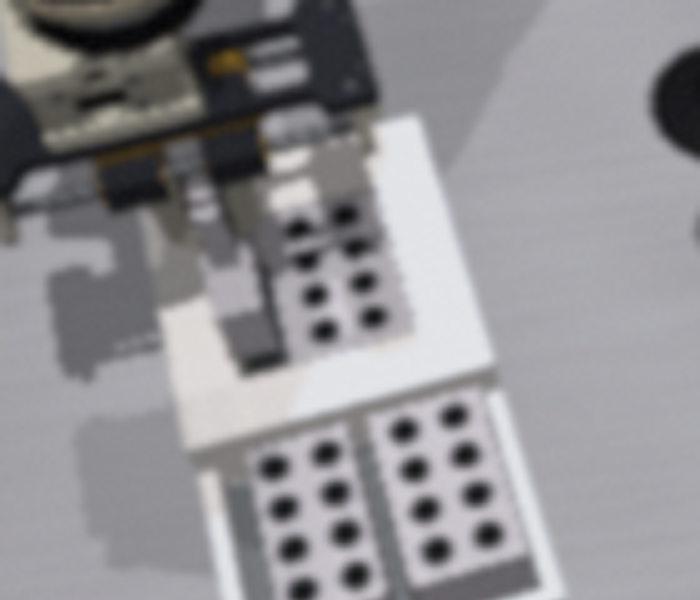

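The block hangs just over the gap in the enlarged scene (lower end at px (255,350)). It is centred in the jaws, needs about 2 mm toward −x and 1 mm toward +y, and its yaw matches. I'm correcting that and lowering.

carry_out(
  moves=[
    [0.22,0.1,0,-0.002,0.003,0,1],
    [0,0,0.5,0,0,0,1],
    [0,0,0,0,0,0,1],
    [0,0,0,0,0,0,1],
  ],
)

```text
time_s: 7.47
tool_pos: [481.8, -285.7, 145.3]
eef_rot: [[-0.984, -0.177, 0.001], [-0.177, 0.984, -0.001], [-0.001, -0.001, -1.0]]
contact_force: [-0.4, -0.1, -3.5]
gripper_width: 0.152
```

Run:
```python
from h import *
step((481.6,-285.7,141),100.2)
```

```text
t 7.4667 tcp [ 481.8 -285.7  145.3] yaw 100.22 F [-0.4 -0.1 -3.5] w 14.0
shift cm [0.02 0.01 0.43] rot [-0.001  0.001  0.   ]
```

carry_out(
  moves=[
    [0,0,0.5,0,0,0,1],
    [0,0,0.5,0,0,0,1],
    [0,0,0.5,0,0,0,1],
    [0,0,0,0,0,0,1],
  ],
)

```text
time_s: 7.8
tool_pos: [481.9, -285.7, 128.9]
eef_rot: [[-0.984, -0.177, 0.001], [-0.177, 0.984, -0.001], [-0.001, -0.001, -1.0]]
contact_force: [-1.0, -0.7, -3.9]
gripper_width: 0.149
```

Run:
```python
from h import *
step((481.6,-285.7,120),100.2)
```

```text
t 7.8 tcp [ 481.9 -285.7  128.9] yaw 100.22 F [-1.  -0.7 -3.9] w 13.6
shift cm [0.03 0.01 0.89] rot [-0.001  0.001  0.   ]
```

Block's foot is at about z=74, below the rim, with no contact. I'm continuing down.

carry_out(
  moves=[
    [0,0,0.6,0,0,0,1],
    [0,0,0.6,0,0,0,1],
    [0,0,0.6,0,0,0,1],
    [0,0,0.6,0,0,0,1],
    [0,0,0.4,0,0,0,1],
    [0,0,0,0,0,0,1],
  ],
)

```text
time_s: 8.3
tool_pos: [481.5, -285.5, 96.9]
eef_rot: [[-0.984, -0.178, -0.0], [-0.178, 0.984, -0.0], [0.0, -0.0, -1.0]]
contact_force: [-0.5, 0.8, -3.6]
gripper_width: 0.149
```

Run:
```python
from h import *
step((481.6,-285.7,93),100.2)
```

```text
t 8.3 tcp [ 481.5 -285.5   96.9] yaw 100.23 F [-0.5  0.8 -3.6] w 13.7
shift cm [-0.01 -0.02  0.39] rot [-0. -0.  0.]
```

carry_out(
  moves=[
    [0,0,0.3,0,0,0,1],
    [0,0,0.2,0,0,0,1],
    [0,0,0.1,0,0,0,1],
    [0,0,0,0,0,0,1],
  ],
)

```text
time_s: 8.63
tool_pos: [481.9, -285.5, 93.6]
eef_rot: [[-0.984, -0.178, 0.001], [-0.178, 0.984, -0.002], [-0.0, -0.002, -1.0]]
contact_force: [0.2, -0.3, -3.3]
gripper_width: 0.152
```

Run:
```python
from h import *
step((481.6,-285.7,93),100.2)
```

```text
t 8.6333 tcp [ 481.9 -285.5   93.6] yaw 100.23 F [ 0.2 -0.3 -3.3] w 13.9
shift cm [ 0.04 -0.01  0.06] rot [-0.002  0.     0.001]
```

carry_out(
  moves=[
    [0,0,0.15,0,0,0,1],
    [0,0,0.15,0,0,0,1],
    [0,0,0.15,0,0,0,1],
    [0,0,0,0,0,0,1],
  ],
)

```text
time_s: 8.97
tool_pos: [482.5, -285.7, 93.7]
eef_rot: [[-0.984, -0.177, 0.002], [-0.177, 0.984, -0.004], [-0.002, -0.004, -1.0]]
contact_force: [-0.4, -0.0, -4.2]
gripper_width: 0.152
```

Run:
```python
from h import *
step((481.6,-285.7,93),100.2)
```

```text
t 8.9667 tcp [ 482.5 -285.7   93.7] yaw 100.22 F [-0.4 -0.  -4.2] w 13.9
shift cm [0.09 0.01 0.07] rot [-0.004  0.002  0.   ]
```

carry_out(
  moves=[
    [0,0,0.2,0.004,0,0,1],
    [0,0,0.3,0,0,0,1],
  ],
)

```text
time_s: 9.13
tool_pos: [483.3, -286.1, 93.0]
eef_rot: [[-0.984, -0.177, 0.005], [-0.177, 0.984, -0.01], [-0.003, -0.011, -1.0]]
contact_force: [-20.0, 7.7, 60.1]
gripper_width: 0.151
```

Run:
```python
from h import *
step((481.6,-285.7,93),100.2)
```

```text
t 9.1333 tcp [ 483.3 -286.1   93. ] yaw 100.18 F [-20.    7.7  60.1] w 13.9
shift cm [ 0.16  0.07 -0.01] rot [-0.011  0.003 -0.   ]
```

The block is on the floor, with a firm upward reaction at the expected height. I'm relaxing, releasing and rising.

carry_out(
  moves=[
    [-0.05,0,-0.05,0,0,0,1],
    [0,0,0,0,0,0,1],
    [0,0,0,0,0,0,4.5],
    [0,0,0,0,0,0,4.5],
    [0,0,0,0,0,0,4.5],
    [0,0,0,0,0,0,4.5],
    [0,0,-1,0,0,0,4.5],
    [0,0,-2,0,0,0,4.5],
    [0,0,-3,0,0,0,4.5],
    [0,0,-3,0,0,0,4.5],
  ],
)

```text
time_s: 9.97
tool_pos: [481.1, -283.7, 181.9]
eef_rot: [[-0.984, -0.177, -0.002], [-0.177, 0.984, -0.006], [0.003, -0.005, -1.0]]
contact_force: [0.5, -0.6, 0.3]
gripper_width: 0.491
```

carry_out(
  moves=[
    [-2,0,-3,0,0,0,4.5],
    [-3,0,-1,0,0,0,4.5],
    [-3,0,0,0,0,0,4.5],
    [-3,0,0,0,0,0,4.5],
    [0,0,0,0,0,0,4.5],
    [0,0,0,0,0,0,4.5],
  ],
)

```text
time_s: 10.47
tool_pos: [595.9, -265.3, 237.6]
eef_rot: [[-0.985, -0.174, 0.012], [-0.174, 0.985, -0.011], [-0.01, -0.013, -1.0]]
contact_force: [-0.5, -0.7, 0.2]
gripper_width: 0.491
```

Run:
```python
from h import *
step((481.6,-285.7,200),100.2)
im=get_image("wrist");save("g",im["color"]);P=pts(im);a=np.radians(10.2);X=np.array([np.cos(a),np.sin(a)]);Y=np.array([-X[1],X[0]])
D=P[...,:2]-np.array([474.1,-253.8]);x=D@X;y=D@Y;z=P[...,2]
b=(abs(x-2)<30)&(y>-46)&(y<-19)
t=b&(z>112);print("bar z",np.percentile(z[t],[5,50,95]).round(1),"x",x[t].min(),x[t].max(),"y",y[t].min(),y[t].max())
g=(abs(y+33)<9)&(abs(x-2)<48)&(z>70)&(z<90)
A=np.c_[x[g],y[g],np.ones(g.sum())];k=np.linalg.lstsq(A,z[g],rcond=None)[0];print("top plane slopes deg",np.degrees(k[:2]).round(2),"z",k[2].round(1),"heater top z",np.median(z[(abs(x+70)<12)&(abs(y)<60)]).round(1))
s=get_image("scene");save("h",cv2.resize(s["color"][120:280,100:390],(797,440),interpolation=cv2.INTER_CUBIC));rects(s,(150,230,270,385),78,95,30)
```

```text
t 10.4667 tcp [ 595.9 -265.3  237.6] yaw 99.99 F [-0.5 -0.7  0.2] w 45.1
shift cm [11.65  0.02  3.64] rot [-0.013  0.01  -0.004]
bar z [120.4 121.6 122.8] x -17.479163536025162 26.569424089101823 y -40.972500387913534 -27.245228120998917
top plane slopes deg [0.04 0.29] z 79.8 heater top z nan
[356. 178.] 88 z 86.8 c [552.7 281.2] [14.8 44. ] 77.7
[298. 183.] 81 z 86.8 c [544.8 120.8] [13.3 43.4] 77.6
  return _methods._mean(a, axis=axis, dtype=dtype,
  ret = ret.dtype.type(ret / rcount)
```

View pics/h.png

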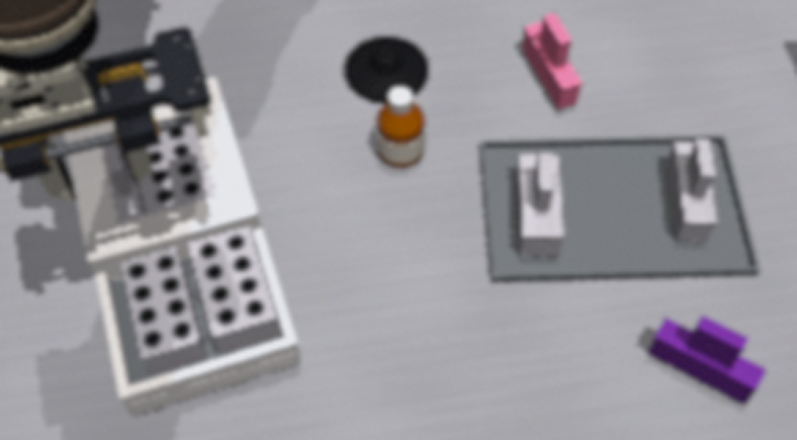

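The bottle is upright at px (400,125), and the 40 and 32 fillers stand in the tray at px (540,200) and (695,190). The seated filler's top is at z=79.8 (rim 80), its bar top at 121.6 (expected 122), with tilt under 0.3°. Handing in.

```bash
python3 -c "
from cell import r
print(r.sign_off())"
```

```text
the job is handed in; nothing more can be done
None
```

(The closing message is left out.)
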